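# Put the singer's kit back in its own taped places

## Task

On this backstage hand-off table the singer's microphone, belt pack and flask have each been left in another one's gaffer-taped place. Put every one back in the middle of its own outline (long box for the microphone, short box for the belt pack, eight-sided ring for the flask), the microphone and the pack lying straight along their boxes with the pack's display up, and the flask always kept upright; the place marked only by four corners is free, so you can park something there on the way. Set each thing down rather than dropping it, and leave the drinks can and the roll of tape where they are.

Things in the scene. Friction and masses are not known exactly. Their poses are not given: they have to be found in the camera images.
- mic_center (a point): Handheld radio microphone lying down: black handle 37 mm in diameter, steel ball grille 51 mm, hexagonal anti-roll ring 54 mm across flats behind the grille; 250 mm long, 0.3 kg. Point: mid-length on the handle's axis, 24 mm above the table (plain handle from 125 mm behind to 38 mm ahead of it; it balances within 20 mm of it, towards the grille). x: along it towards the grille; z up.
- pack_center (a point): Belt-pack radio transmitter lying flat, display and battery door up: grey box 88 mm long, 62 mm wide, 24 mm thick, with a 16 mm rubber aerial stub on one end; 0.17 kg. Point: the centre of the box, 12 mm above the table. x: along its length towards the aerial end, y across its width, z up.
- flask_center (a point): Standing brushed-steel drinks flask: body 62 mm in diameter up to 100 mm, shoulder to 113 mm, black ribbed screw cap 45 mm in diameter from 113 mm to the top at 149 mm (it can be lifted by the cap); 0.34 kg. Point: on its axis, half-way up, 74.5 mm above its foot. z up; round, so its yaw does not matter.
- place_mic: The microphone's place: long box of black gaffer tape stuck on the white table, 280 x 82 mm inside, tape 14 mm wide and flat (nothing to bump against). Origin: its centre on the table top; x along the long side (either way round is the same).
- place_pack: The belt pack's place: short box of black gaffer tape on the table, 134 x 94 mm inside, tape 14 mm wide and flat. Origin: its centre on the table top; x along the 134 mm side (either way round is the same); the centre of the pack's box goes here, not counting its aerial.
- place_flask: The flask's place: eight-sided ring of black gaffer tape on the table, 96 mm across inside, tape 14 mm wide and flat. Origin: its centre on the table top.
- place_spare: Free place, empty at the start: four L-shaped corners of black gaffer tape marking a square of 110 mm inside; its owner is out on stage. Origin: its centre on the table top.
- can: Bystander: plain aluminium drinks can, 66 mm in diameter, 115 mm tall, standing. Origin: centre of its foot.
- taperoll: Bystander: roll of black gaffer tape lying flat, 120 mm outside, 76 mm inside, 50 mm high. Origin: centre of its underside.
There are look-alikes about, which are no part of the job. Of the things shaped like the part that bears pack_center, the grey one is meant.

How it is judged:
At the end, for the whole second after the job is handed in: Microphone, belt pack and flask each centred within 15 mm (from above) in their own outlines, resting on the table, released, still; microphone within 0.15 rad and pack within 0.22 rad of their boxes' long direction, either way round; pack flat, display up; flask upright within 0.1 rad (horizontal distance between mic_center and place_mic below 0.015 m and linear speed of each of mic, pack, flask below 0.02 m/s and horizontal distance between pack_center and place_pack below 0.015 m and horizontal distance between flask_center and place_flask below 0.015 m and angle between the x axis of mic_center and the x axis of place_mic, either way round below 0.15 rad and angle between the x axis of pack_center and the x axis of place_pack, either way round below 0.22 rad and angle between each of pack_center, flask_center's own z axis and vertical below 0.1 rad and height (world z) of mic_center below 0.032 m and height (world z) of pack_center below 0.02 m and height (world z) of flask_center below 0.084 m); the robot touches nothing.
It fails at once if the microphone, pack or flask is dropped or thrown (faster than 0.6 m/s out of the gripper) instead of set down ((linear speed of mic above 0.6 m/s and contact force between mic and the fingers below 0.05 N) or (linear speed of pack above 0.6 m/s and contact force between pack and the fingers below 0.05 N) or (linear speed of flask above 0.6 m/s and contact force between flask and the fingers below 0.05 N)).
It fails at once if the flask is tipped beyond about 35 degrees (angle between flask_center's own z axis and vertical above 0.6 rad).
It fails at once if the drinks can or the roll of tape is moved by more than 20 mm (distance of any of can, taperoll from where it was at the start of the episode above 0.02 m).
It also fails if it takes over 118 s, if anything falls off the work surface, if the arm or the gripper's body presses on something with over 40 N, if the wrist force passes 120 N, or if a joint passes its speed limit or range.

## Robot

A 6-joint arm with a two-finger parallel gripper is mounted at the origin on the work surface. World frame = base frame: x ahead of the robot, y to its left, z up, the work surface at z = 0. Lengths are in m, angles in rad, forces in N, time in s.
With the tool pointing down it reaches from about 0.35 to 0.975 m from the base axis. Payload 7.1 kg.
Tool frame: the origin (TCP) lies midway between the tips of the shut fingers; the grasp point (between the pads) lies 19 mm behind it; z points along the fingers, x is the direction in which the jaws open and shut, and the axes are right-handed (so a half turn about z gives the same grasp; the last joint's range is limited). The gripper opens to 88 mm and grips with 3 to 60 N. Pads are 20 mm wide; open, the fingers measure 115 mm over their backs; the gripper's body (75 mm by 178 mm) begins 61 mm behind the grasp point.
Start: joints at [1.233, 0.423, 1.63, -0, 1.089, -0.019], TCP at [0.196, 0.594, 0.223] pointing down, gripper open.
Joint ranges: [-3, 3], [-0.9, 2.11], [0.09, 2.58], [-1.31, 4.45], [0.11, 2.69], [-2.54, 2.54]. Speed limits (rad/s): [2.39, 2.39, 3.01, 3.14, 3.14, 3.14].

## Interface

Orientations are given as a unit quaternion [w, x, y, z].
In Python, from station import move_pose, movel, movej, command_gripper, wait, inverse_kinematics, read_camera, camera_info, MotionError, job_done, get_time, get_joint_pos, get_qvel, get_effort, get_tcp_pos, get_ee_rot, get_ft_force, get_ft_torque, get_grip_width gives the robot as it stands. Calls block until the motion is done:
- move_pose(position, orientation): joint-space move of the TCP to a pose.
- movel(position, frame=None, v=0.15, until_force=None): straight line of the TCP; frame=None keeps the orientation; v is the mean speed in m/s. With until_force (N) it stops when the force on the tool has changed by that much, and returns True; else False.
- movej(angles): joint-space move.
- command_gripper(opening): opening from 0.0 (shut) to 1.0 (fully open); the grip force is fixed at half the most; returns when the fingers have stopped.
- wait(seconds).
- inverse_kinematics(position, orientation): joint angles nearest the present ones, or None.
- read_camera(name): name is "side" or "top"; returns the picture (384x512x3 uint8, red, green, blue); there is no depth.
- camera_info(name): a dict with "intrinsics" (3x3 intrinsics, pixels), "T" (4x4, takes a point from camera to world coordinates). Camera axes: x right, y up, looking along -z (the intrinsics and any distortion apply to the point x, -y, -z); pixel columns grow to the right and rows downward; lengths in m; the calibration is good to about 2 mm. A picture is of the moment at which its call begins. camera_info takes no time and is no camera call.
A pose or a line that the arm cannot do raises MotionError and nothing moves.
- job_done(): hands the job in, once; it reports no verdict.
Readings, each from a call of its own:
- get_time(): time.
- get_joint_pos(): joint angles.
- get_qvel(): joint speeds.
- get_effort(): joint torques, N m.
- get_tcp_pos(): TCP position.
- get_ee_rot(): TCP orientation.
- get_ft_force(): force on the tool from outside, world axes, zero at the start.
- get_ft_torque(): the same for the moment, N m.
- get_grip_width(): opening from 0.0 (shut) to 1.0 (fully open).
Only numpy, scipy, OpenCV 4.12 (cv2) and the standard library are available. Lean on these libraries where they do the work, as an engineer would, in place of code of your own. Each camera call takes 0.05 s, during which the arm holds its last target.

## Working session

There is one attempt and no reset: what is moved stays moved. The work goes in short steps, each a Python script; the robot and the scene stay as the last script left them, time stands still between calls to the robot, and variables do not carry over. Pictures are saved under pics/ and viewed, and the job is handed in when it is done.

```bash
mkdir -p pics; ls; python3 - <<'E'
from station import *
import cv2
print(get_time())
for n in("top","side"):
    im=read_camera(n); cv2.imwrite(f"pics/{n}0.png",im[:,:,::-1]); i=camera_info(n); print(n,i)
print(get_tcp_pos(),get_ee_rot(),get_grip_width())
E
```

```text
pics
0.0
top {'intrinsics': array([[483.58941435,   0.        , 262.39287861],
       [  0.        , 483.58941435, 191.30996941],
       [  0.        ,   0.        ,   1.        ]]), 'T': array([[ 0.00176457,  0.9835863 , -0.18042972,  0.22666336],
       [-0.99971359, -0.00257121, -0.0237936 , -0.00845257],
       [-0.02386698,  0.18042003,  0.98330005,  1.64519903],
       [ 0.        ,  0.        ,  0.        ,  1.        ]])}
side {'intrinsics': array([[403.10285143,   0.        , 253.03725764],
       [  0.        , 403.10285143, 191.19790708],
       [  0.        ,   0.        ,   1.        ]]), 'T': array([[ 0.79387223,  0.34114919, -0.50337275, -0.07580231],
       [-0.60780453,  0.47029653, -0.63983969, -0.7364491 ],
       [ 0.01845367,  0.81390319,  0.58070737,  0.77800406],
       [ 0.        ,  0.        ,  0.        ,  1.        ]])}
[0.1956939  0.59304924 0.22195592] [ 4.07979023e-04  8.10376210e-01  5.85909457e-01 -5.83668138e-04] 0.9982871627684056
```

View pics/top0.png

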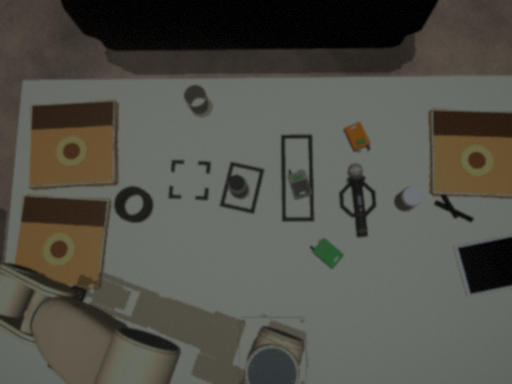

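View pics/side0.png

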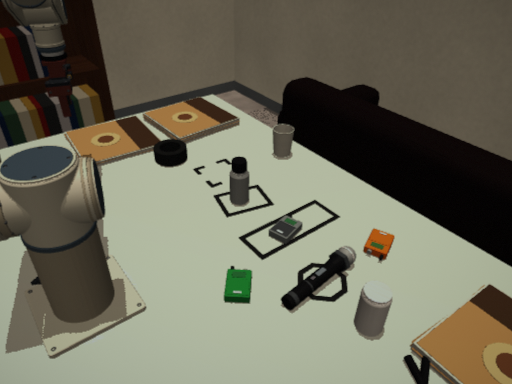

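The top view shows the flask at (238,184) in the short box, the grey pack at (299,183) in the long box and the mic at (360,200) on the ring. The spare corners are at about (190,180).

Candidates for each thing:
- **Pack:** grey (299,183), orange (357,136) and green (326,252). I choose grey.
- **Flask:** capped bottle (238,184), can (410,197) and steel tumbler (197,100). I choose the capped bottle.
- **Mic:** (360,200). The crossed black thing at (453,207) is not it.

Next I'll rectify the pictures to the table plane for a close check.

```bash
cat > h.py <<'E'
import numpy as np, cv2
from station import *
def proj(n,P):
    i=camera_info(n);T=np.array(i["T"]);K=np.array(i["intrinsics"])
    p=(np.atleast_2d(P)-T[:3,3])@T[:3,:3]; p=p*[1,-1,-1]; q=p@K.T
    return q[:,:2]/q[:,2:]
def unproj(n,uv,z=0.):
    i=camera_info(n);T=np.array(i["T"]);K=np.array(i["intrinsics"])
    uv=np.atleast_2d(uv).astype(float); d=np.c_[uv,np.ones(len(uv))]@np.linalg.inv(K).T*[1,-1,-1]@T[:3,:3].T
    o=T[:3,3]; return (o+d*((z-o[2])/d[:,2:]))[:,:2]
def ortho(n,im,x0,x1,y0,y1,z=0.,s=1000.):
    # image: right = -y, down = -x   (like top cam);  col=(y1-y)*s,row=(x1-x)*s
    W,H=int((y1-y0)*s),int((x1-x0)*s)
    w=np.array([[x1,y1],[x1,y0],[x0,y0],[x0,y1]]); 
    dst=np.float32([[0,0],[W,0],[W,H],[0,H]])
    src=np.float32(proj(n,np.c_[w,np.full(4,z)]))
    return cv2.warpPerspective(im,cv2.getPerspectiveTransform(src,dst),(W,H),flags=cv2.INTER_CUBIC)
E
python3 - <<'E'
from h import *
for n in("top","side"):
    im=cv2.imread(f"pics/{n}0.png"); 
    print(unproj("top",[[238,184],[299,183],[360,200],[410,197],[190,180],[133,204],[197,100]]))if n=="top" else 0
    o=ortho(n,im,0.3,0.8,-0.5,0.3); o=np.clip(o.astype(float)*1.8,0,255) if n=="top" else o
    cv2.imwrite(f"pics/ortho_{n}.png",o)
E
```

```text
[[ 0.55458587  0.11616184]
 [ 0.55748556 -0.0954493 ]
 [ 0.49735229 -0.30375284]
 [ 0.50739936 -0.47468148]
 [ 0.56930942  0.28397004]
 [ 0.48500679  0.47984051]
 [ 0.86301563  0.26718314]][ WARN:0@0.639] global loadsave.cpp:1063 imwrite_ Unsupported depth image for selected encoder is fallbacked to CV_8U.
```

View pics/ortho_top.png

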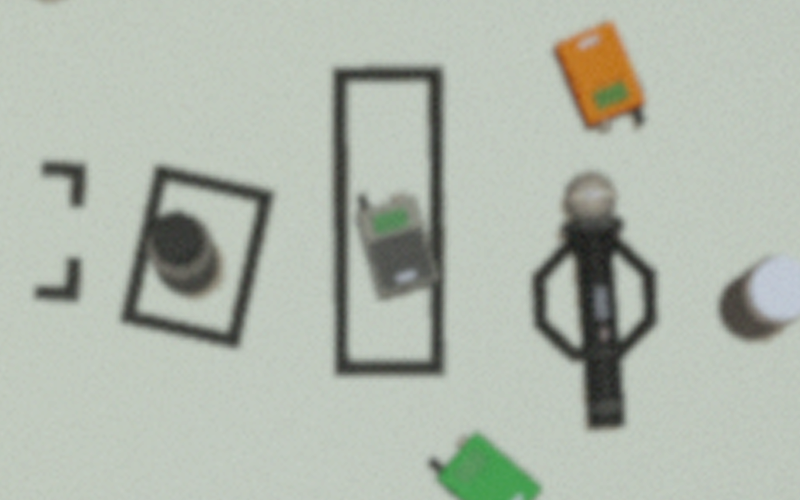

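View pics/ortho_side.png

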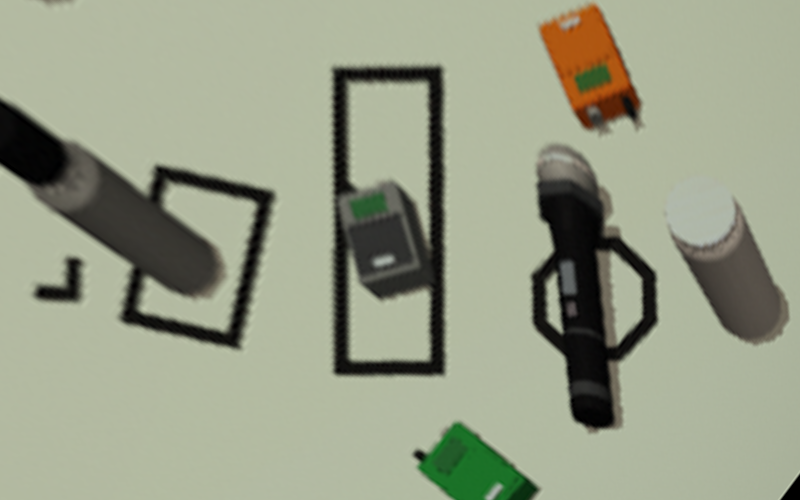

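```bash
cat > fit.py <<'E'
from h import *
from scipy.optimize import minimize
def rect(L,W,t=.014,n=60):
    pts=[];
    for o in np.linspace(.002,t-.002,5):
        a,b=L/2+o,W/2+o
        u=np.linspace(-1,1,n)
        pts+= [np.c_[a*u,b+0*u],np.c_[a*u,-b+0*u],np.c_[a+0*u,b*u],np.c_[-a+0*u,b*u]]
    return np.vstack(pts)
def octa(D,t=.014):
    r=[]
    for k in range(8):
        th=k*np.pi/4; c,s=np.cos(th),np.sin(th)
        for o in np.linspace(.002,t-.002,5):
            d=D/2+o; w=np.linspace(-1,1,15)*d*np.tan(np.pi/8)
            r.append(np.c_[d*c-s*w,d*s+c*w])
    return np.vstack(r)
def corners(S,t=.014,l=.03):
    r=[]
    for sx in(-1,1):
        for sy in(-1,1):
            for o in np.linspace(.002,t-.002,5):
                a=S/2+o; w=np.linspace(a-l,a,15); r+=[np.c_[sx*w,sy*a+0*w],np.c_[sx*a+0*w,sy*w]]
    return np.vstack(r)
def fit(n,im,tpl,x0):
    g=cv2.GaussianBlur(cv2.cvtColor(im,cv2.COLOR_BGR2GRAY).astype(np.float32),(0,0),1.0)
    g/=np.percentile(g,90)
    def f(p):
        c,s=np.cos(p[2]),np.sin(p[2]); P=tpl@np.array([[c,s],[-s,c]])+p[:2]
        q=proj(n,np.c_[P,np.zeros(len(P))]).astype(np.float32)
        return float(np.minimum(cv2.remap(g,q[:,:1],q[:,1:],cv2.INTER_LINEAR),1).mean())
    r=minimize(f,x0,method="Nelder-Mead",options=dict(initial_simplex=np.array(x0)+np.array([[0,0,0],[.008,0,0],[0,.008,0],[0,0,.06]]),xatol=1e-5,fatol=1e-6))
    return r.x,r.fun
E
python3 - <<'E'
from fit import *
for n in("top","side"):
    im=cv2.imread(f"pics/{n}0.png")
    for nm,t,x0 in(("mic",rect(.28,.082),[.579,-.0885,0]),("pack",rect(.134,.094),[.544,.102,-.22]),("flask",octa(.096),[.501,-.295,0]),("spare",corners(.11),[.569,.284,0])):
        x,v=fit(n,im,t,x0); print(n,nm,x.round(4),round(v,3))
tiles=[]
for nm,z,c in(("flask",.149,(.535,.105)),("pack",.024,(.555,-.095)),("mic",.024,(.5,-.3))):
    for n in("top","side"):
        im=cv2.imread(f"pics/{n}0.png"); h=.13 if nm=="mic" else .07
        o=ortho(n,im,c[0]-h-.02,c[0]+h+.02,c[1]-h-.02,c[1]+h+.02,z,250/(2*h+.04)); 
        o=np.clip(o.astype(float)*(1.8 if n=="top" else 1),0,255).astype(np.uint8); o=o[:250,:250]
        for k in range(0,250,50): o[k,::4]=(0,0,255);o[::4,k]=(0,0,255)
        tiles.append(o)
cv2.imwrite("pics/tiles.png",np.hstack([np.vstack(tiles[i:i+2]) for i in(0,2,4)]))
E
```

```text
top mic [ 0.5792 -0.0881  0.0054] 0.498
top pack [ 0.5438  0.1028 -0.2263] 0.506
top flask [ 0.5021 -0.294   0.0199] 0.414
top spare [ 0.5715  0.2867 -0.0533] 0.523
side mic [ 0.5791 -0.0883  0.0047] 0.308
side pack [ 0.5435  0.1033 -0.225 ] 0.331
side flask [ 0.5013 -0.294   0.0375] 0.187
side spare [ 0.5721  0.2874 -0.039 ] 0.391Traceback (most recent call last):
  File "<stdin>", line 14, in <module>
    return _nx.concatenate(arrs, 1, dtype=dtype, casting=casting)
           ~~~~~~~~~~~~~~~^^^^^^^^^^^^^^^^^^^^^^^^^^^^^^^^^^^^^^^
ValueError: all the input array dimensions except for the concatenation axis must match exactly, but along dimension 0, the array at index 0 has size 498 and the array at index 2 has size 500
```

The two cameras agree on every place to within about 1 mm.

```bash
cat > tiles.py <<'E'
from h import *
def tiles(sfx,out,L=(("flask",.149,(.535,.105)),("pack",.024,(.555,-.095)),("mic",.024,(.5,-.3)))):
  T=[]
  for nm,z,c in L:
    for n in("top","side"):
        im=cv2.imread(f"pics/{n}{sfx}.png"); h=.15 if nm=="mic" else .075
        o=cv2.resize(ortho(n,im,c[0]-h,c[0]+h,c[1]-h,c[1]+h,z,4000 if h<.1 else 2000),(260,260),interpolation=cv2.INTER_AREA)
        o=np.clip(o.astype(float)*(1.8 if n=="top" else 1.2),0,255).astype(np.uint8)
        o[130,::4]=(0,0,255);o[::4,130]=(0,0,255)
        T.append(o)
  cv2.imwrite(out,np.hstack([np.vstack(T[i:i+2]) for i in range(0,len(T),2)]))
E
python3 -c "
from tiles import *
tiles('0','pics/tiles.png')"
```

```text
(no output)
```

View pics/tiles.png

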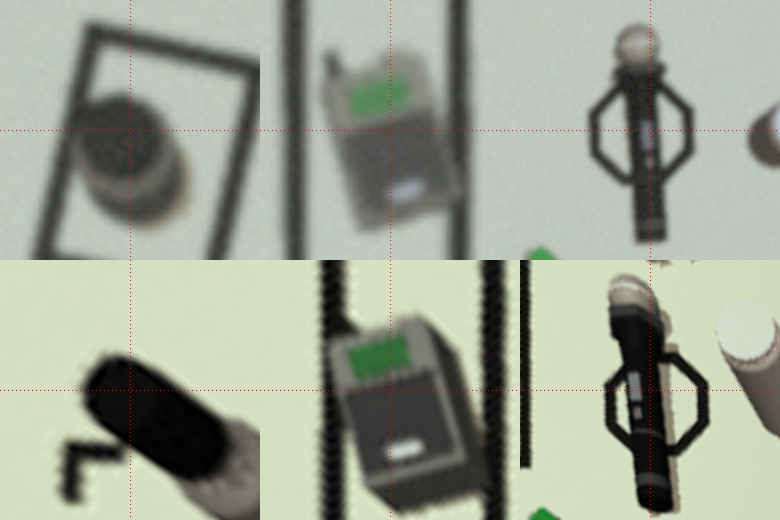

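```bash
cat > ov.py <<'E'
from h import *
def circ(c,r,z,n=40):
    a=np.linspace(0,2*np.pi,n); return np.c_[c[0]+r*np.cos(a),c[1]+r*np.sin(a),0*a+z]
def R2(t): return np.array([[np.cos(t),-np.sin(t)],[np.sin(t),np.cos(t)]])
def flask(p): return [circ(p,.031,0),circ(p,.031,.1),circ(p,.0225,.149)]
def pack(p):
    q=np.array([[.044,.031],[-.044,.031],[-.044,-.031],[.044,-.031],[.044,.031]])@R2(p[2]).T+p[:2]
    return [np.c_[q,0*q[:,0]],np.c_[q,0*q[:,0]+.024]]
def mic(p):
    def ln(a): a=np.array(a); return np.c_[a[:,:2]@R2(p[2]).T+p[:2],a[:,2]]
    th=np.linspace(0,2*np.pi,40); o=[]
    for x,r in((-.125,.0185),(.038,.0185)): o.append(ln(np.c_[0*th+x,r*np.cos(th),.024+r*np.sin(th)]))
    for s in(-1,1): o.append(ln([[-.125,s*.0185,.024],[.038,s*.0185,.024]]))
    o.append(ln(np.c_[.0995+.0255*np.cos(th),.0255*np.sin(th),0*th+.024]))
    return o
def overlay(sfx,out,objs,crop):
    T=[]
    for n in("top","side"):
        im=cv2.imread(f"pics/{n}{sfx}.png"); x,y,w,h,s=crop[n]
        c=cv2.resize(im[y:y+h,x:x+w],None,fx=s,fy=s,interpolation=cv2.INTER_CUBIC); c=np.clip(c*(1.8 if n=="top" else 1.2),0,255).astype(np.uint8)
        for f,p,col in objs:
            for P in f(np.array(p)):
                q=((proj(n,P)-[x,y]+.5)*s*8).astype(np.int32); cv2.polylines(c,[q.reshape(-1,1,2)],False,col,1,cv2.LINE_AA,3)
        T.append(c)
    w=max(t.shape[1] for t in T); T=[cv2.copyMakeBorder(t,0,0,0,w-t.shape[1],0) for t in T]
    cv2.imwrite(out,np.vstack(T))
E
python3 - <<'E'
from ov import *
overlay("0","pics/ov0.png",[(flask,(.534,.110),(0,0,255)),(pack,(.547,-.098,.267),(255,0,255)),(mic,(.4965,-.294,.066),(0,0,255))],{"top":(215,145,175,100,4),"side":(205,150,175,170,3.5) if 0 else (215,155,160,155,2)})
E
```

```text
(no output)
```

View pics/ov0.png

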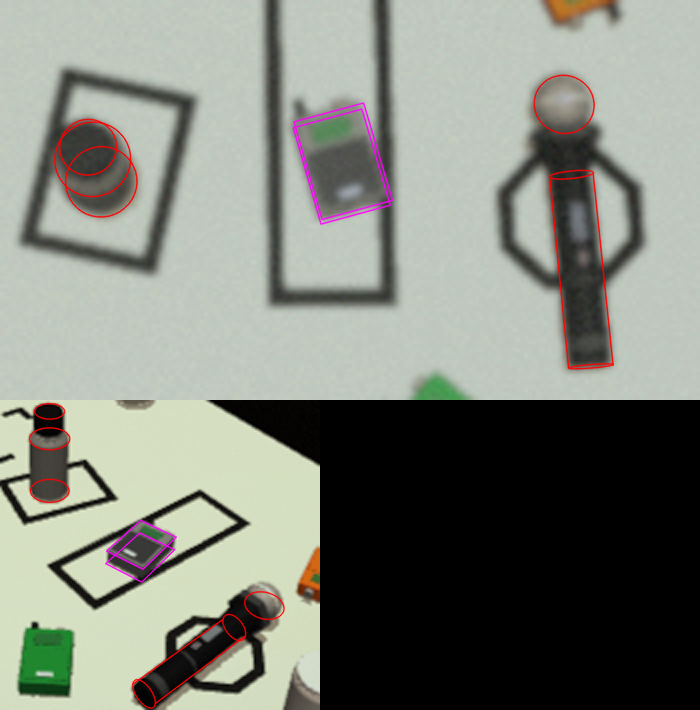

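The model outlines at my estimated poses lie on all three things in both views. The close check confirms the grey pack has its display up and its aerial at the far end. I'll start by moving the flask to the spare place.

```bash
cat > mv.py <<'E'
from ov import *
def q(t,p=None):
    if p is not None:
        az=np.arctan2(p[1],p[0]); t=az+(t-az+np.pi/2)%np.pi-np.pi/2
    return [0,float(np.cos(t/2)),float(np.sin(t/2)),0]
def P(p,z): return [float(p[0]),float(p[1]),float(z)]
def pick(p,t,z,hi,lift,v=.15):
    move_pose(P(p,hi),q(t,p)); movel(P(p,z+.03),v=.25); movel(P(p,z),v=.06)
    command_gripper(0.0); print("grip",get_grip_width(),get_ft_force().round(1))
    movel(P(p,lift),v=.12); print("lifted",get_grip_width(),get_ft_force().round(1),get_time())
def place(p,t,z,lift,hi,qq=None,opening=1.0):
    movel(P(p,lift),qq or q(t,p),v=.2)
    movel(P(p,z+.02),v=.15)
    s=movel(P(p,z),v=.03,until_force=4.); print("down",s,get_tcp_pos().round(4),get_ft_force().round(1))
    command_gripper(opening); movel(P(p,z+.04),v=.08); movel(P(p,hi),v=.25); print("t",get_time())
def snap(k):
    for n in("top","side"): cv2.imwrite(f"pics/{n}{k}.png",read_camera(n)[:,:,::-1])
E
python3 - <<'E'
from mv import *
f=(.534,.110)
pick(f,.2,.114,.23,.17)
place((.572,.287),.2,.114,.17,.25)
snap(1); print(get_joint_pos())
E
```

```text
grip 0.5075199502681302 [ 0.9 -0.8  0.4]
lifted 0.5107543741932358 [ 0.7 -0.4 -3.8] 4.7167
down True [0.5719 0.2869 0.1139] [0.4 0.2 5.6]
t 8.8417
[ 4.46474248e-01  4.20180329e-01  1.57131489e+00 -9.79880144e-05
  1.15647816e+00  2.46444567e-01]
```

```bash
python3 - <<'E'
from mv import *
k=(.547,-.098); t=.267+np.pi/2
pick(k,t,.004,.15,.10)
d=(.5437,.103)
# same grasp, rotate by -.226-.267
a=np.arctan2(k[1],k[0]); ts=a+(t-a+np.pi/2)%np.pi-np.pi/2
place(d,0,.0045,.10,.2,qq=q(ts-.493))
move_pose(P((.45,-.15),.3),q(0.,(.45,-.15)))
snap(2)
overlay("2","pics/ov2.png",[(flask,(.572,.287),(0,0,255)),(pack,(.5437,.103,-.226),(255,0,255)),(mic,(.4965,-.294,.066),(0,0,255))],{"top":(150,120,250,130,3),"side":(180,140,200,175,1.2)})
E
```

```text
grip 0.7021874563376105 [-0.4  1.   3.3]
lifted 0.7040416879240975 [ 0.   0.  -2.3] 13.1583
down True [0.5433 0.103  0.0042] [-0.8 -0.   4.2]
t 17.6833
```

View pics/ov2.png

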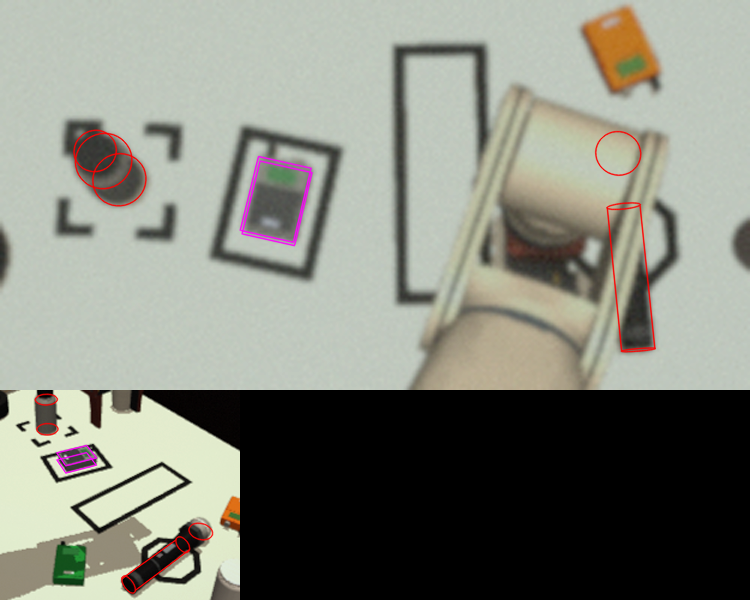

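```bash
python3 - <<'E'
from mv import *
overlay("2","pics/ov2b.png",[(pack,(.5437,.103,-.226),(255,0,255))],{"top":(215,155,60,65,5),"side":(205,170,80,60,4)})
overlay("2","pics/ov2c.png",[],{"top":(215,155,60,65,5),"side":(205,170,80,60,4)})
a=cv2.imread("pics/ov2b.png");b=cv2.imread("pics/ov2c.png"); cv2.imwrite("pics/ov2d.png",np.hstack([a,b]))
E
```

```text
(no output)
```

View pics/ov2d.png

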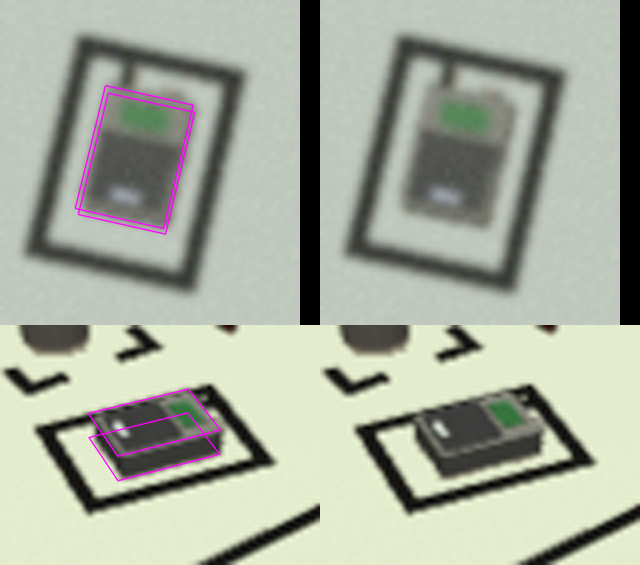

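The pack sits within about 2 mm and 0.04 rad of its target, display up. Next is the mic.

```bash
python3 - <<'E'
from mv import *
m=np.array([.497,-.294]); th=.066; off=.010
p=m+off*np.array([np.cos(th),np.sin(th)]); t=th+np.pi/2
d=np.array([.5791,-.0882])+off*np.array([1,.005])
move_pose(P(p,.2),q(t,p))
pick(p,t,.006,.15,.10)
place(d,np.pi/2+.005,.0065,.10,.2)
b=(.45,.12); move_pose(P(b,.32),q(0.,b))
snap(3)
overlay("3","pics/ov3.png",[(flask,(.572,.287),(0,0,255)),(mic,(.5791,-.0882,.005),(0,0,255))],{"top":(150,110,250,130,3),"side":(180,140,200,175,1.2)})
E
```

```text
grip 0.4138470015501632 [-0.2  2.1  1.5]
lifted 0.4186484675712369 [ 0.3 -0.8 -3.3] 24.3167
down True [ 0.5887 -0.088   0.006 ] [-0.6  0.3  6.2]
t 29.2667
```

View pics/ov3.png

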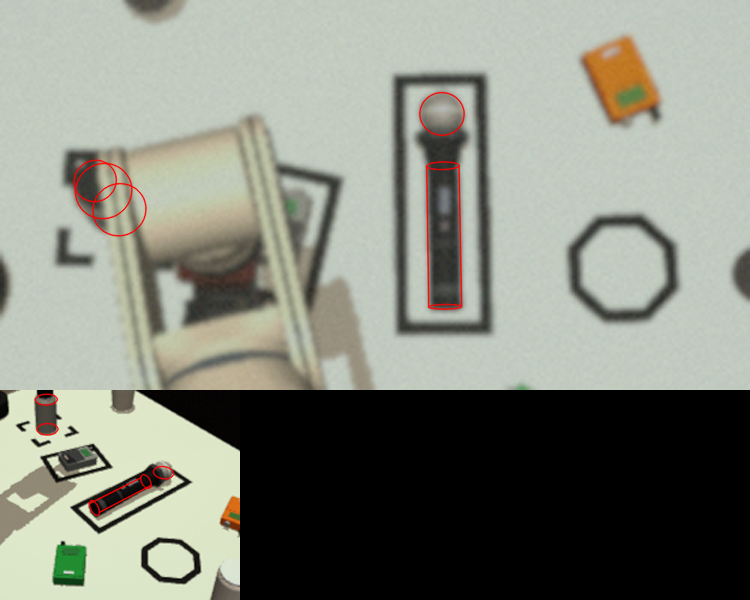

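The mic lies centred and straight in its box. I'll refit the ring, now it's uncovered, and bring the flask over.

```bash
python3 - <<'E'
from mv import *
from fit import *
r=[fit(n,cv2.imread(f"pics/{n}3.png"),octa(.096),[.501,-.294,0])[0] for n in("top","side")]; print(r)
d=(r[0]+r[1])[:2]/2
s=(.572,.287); 
move_pose(P(s,.25),q(.2,s))
pick(s,.2,.114,.22,.24)
place(d,.2,.114,.24,.26)
b=(.45,.12); move_pose(P(b,.35),q(0.,b))
snap(4)
overlay("4","pics/ov4.png",[(flask,d,(0,0,255)),(mic,(.5791,-.0882,.005),(0,0,255))],{"top":(150,110,250,130,3),"side":(180,140,200,175,1.2)})
print(get_time())
h=(.2,.594); move_pose(P(h,.3),q(1.25)); snap(5)
E
python3 - <<'E'
from mv import *
overlay("5","pics/ov5.png",[(pack,(.5437,.103,-.226),(255,0,255)),(flask,(.5017,-.294),(0,0,255)),(mic,(.5791,-.0882,.005),(0,0,255))],{"top":(150,110,270,130,2.8),"side":(180,140,250,200,1.1)})
E
```

```text
[array([ 0.50145181, -0.29428897,  0.03333728]), array([ 0.50111225, -0.29396892,  0.0298893 ])]
grip 0.5020645060884754 [ 0.9 -0.9  0.1]
lifted 0.508343873438813 [ 0.2  0.8 -4. ] 34.6083
down True [ 0.501  -0.2939  0.114 ] [-0.5 -0.3  6.4]
t 41.2417
42.9167
```

View pics/ov5.png

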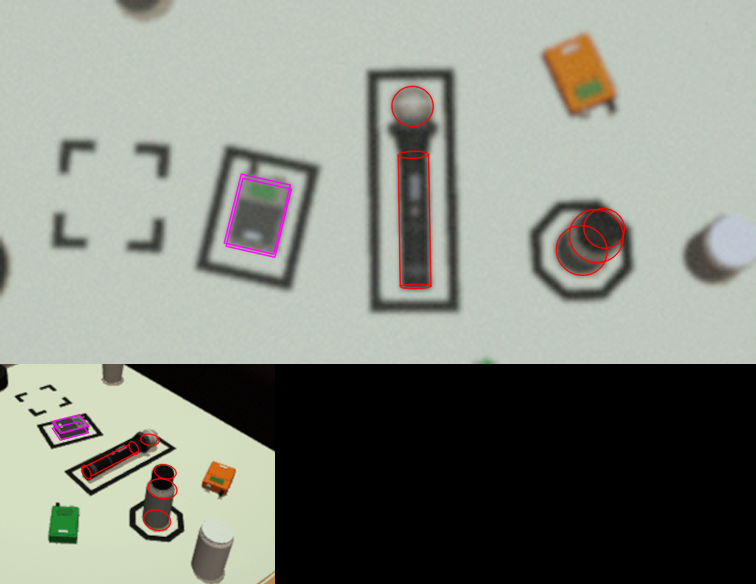

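View pics/side5.png

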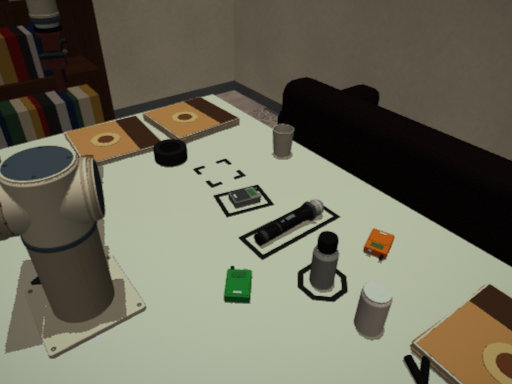

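All three now stand or lie in their own outlines: the pack near (245,196) in the side view, the mic near (290,222) and the flask upright near (323,262). The can and the tape roll haven't moved, and the arm is clear, so I'm handing in.

```bash
python3 -c "
from station import *
print(get_time(),get_ft_force(),get_grip_width()); job_done()"
```

```text
44.9583 [-0.42375503 -0.43919246 -0.18417988] 0.9988083086993773
the job is handed in; nothing more can be done
```

The microphone, belt pack and flask are each back in their own outlines, and I handed the job in at about 45 s of the 118 s allowed. I parked the flask on the spare place, moved the grey pack and then the mic, and finally put the flask in its ring. Each was lowered until light contact and then released.

- **Position:** in the last pictures from both cameras, outlines drawn at the target poses match all three things to a few millimetres. The limit is 15 mm.
- **Pack angle:** the pack is turned about 0.04 rad from its box by my estimate. This was the one visible disagreement, well inside the 0.22 rad limit, so I left it. Its display is up.
- **Flask and mic:** the flask is upright and the mic lies straight in its box.
- **Bystanders:** the can and the tape roll look unmoved by eye. I did not measure them.
- **Robot:** the arm was parked clear with the gripper open and almost no force on the tool.

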